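# Clamp a manifold block with a star handle

## Robot

A 7-joint arm with a two-finger parallel gripper is mounted at the origin on the work surface. World frame = base frame: x ahead of the robot, y to its left, z up, the work surface at z = 0. Lengths are in m, angles in rad, forces in N, time in s.
With the tool pointing down it reaches from about 0.4 to 0.85 m from the base axis. Payload 10.4 kg.
Tool frame: the origin (TCP) lies on the mounting face of the last link; the fingertips stand r.tips_ahead ahead of it and the grasp point (between the pads) lies 164 mm ahead of it (r.tips_ahead is the distance from the TCP to the fingertips, in m); z points along the fingers, y is the line along which they close (so a half turn about z gives the same grasp; the last joint's range is limited). The gripper opens to 87 mm and grips with 3 to 60 N. Pads are 19 mm wide; open, the fingers measure 117 mm over their backs; the gripper's body (75 mm by 190 mm) begins 51 mm behind the grasp point.
Start: joints at [1.237, 0.332, -0.065, 1.46, 0.022, 1.35, -0.088], TCP at [0.191, -0.595, 0.405] pointing down, gripper open.
Joint ranges: [-2.6, 2.6], [-0.5, 2.12], [-1.47, 1.34], [0.16, 2.42], [-1.27, 4.41], [0.06, 2.06], [-2.6, 2.6]. Speed limits (rad/s): [2.22, 2.22, 2.79, 2.79, 3.14, 3.14, 3.14].

## Interface

Orientations are given as a unit quaternion [x, y, z, w].
In Python, from bench import telemetry, imaging, job, r gives the robot as it stands.
- The arm moves only by the tool move_arm, never from a script. Its argument "steps" is a list of rows, each an object of numbers: "dx", "dy", "dz": the shift along the tool's x, y, z in cm; "spin": the turn about the tool's z in rad. In form: [{"dx": .., "dy": .., "dz": .., "spin": ..}, ...]. A call has 1 to 12 rows; each row shifts and turns the commanded pose from where the row before left it, along the tool's axes as they then stand; what a row does not reach is not made up. A row lasts 1/10 s, in which the tool goes at most 50 mm and 8.59 degrees, less where a joint would pass 70% of its speed; a pose out of reach is approached as far as the arm can. A call with a gripper value outside its range is refused whole. "claw" is the finger opening in cm, from 0 to 8.7, set as the call begins (left out, the last holds). The fingers move at their own pace and stop on an object; "squeeze" is the grip in N (left out, the last holds). Time passes only in rows, so rows that do not move let the fingers close. It gives the time, the measured TCP pose, the force, the opening and the grip force at its end, in the units of the state.
- telemetry.read_state(): the state, without advancing time (a new reading comes with each control period).
- imaging.camera(name): name is "side" or "top" or "wrist"; returns a dict with "img" (384x512x3 uint8, red, green, blue), "camera_matrix" (3x3 intrinsics, pixels), "R" (3x3) and "t" (3): a world point X has camera coordinates R X + t. Camera axes: x right, y down, z forward; pixel columns grow to the right and rows downward; lengths in m; the calibration is good to about 2 mm. A picture is of the moment at which its call begins. There is no depth.
- job.close_job(): hands the job in; it is judged then, once.
The state is a dict: "time": time; "joint_positions": joint angles; "joint_vel": joint speeds; "joint_torque": joint torques, N m; "ee_pos": TCP position; "eef_rot": TCP orientation; "ft_force": force on the tool from outside, world axes, zero at the start; "torque": the same for the moment, N m; "width": finger opening in m; "grip_force": force on a finger pad.
Only numpy, scipy, OpenCV 4.12 (cv2) and the standard library are available. Lean on these libraries where they do the work, as an engineer would, in place of code of your own. Each camera call takes 0.05 s, during which the arm holds its last target. There are 200 camera calls.

## Task

Lay the aluminium manifold block in the channel of the blue bench clamp, gauge stub up and its two round flanges pointing along the channel, and let go of it. Then turn the clamp's star handle by pushing one spoke after another, tops towards the block, until the pad has pushed the block against the sprung end stop and you feel its spring take up; go on about 20 degrees from there and leave it clamped, without overtightening. Leave the other things on the bench where they are.

Things in the scene. Friction and masses are not known exactly. Their poses are not given: they have to be found in the camera images.
- block: Loose aluminium block, 40 mm wide (x), 60 long (y), 40 high, 0.2 to 0.34 kg; on each y end a round steel flange stub, 28 mm across, 10 long (80 mm over all; ends alike). A gauge stub (14 mm stem, 20 mm cap) stands 18 mm up from the middle of its top. Origin: centre of underside, z up. Stands on the bench, yaw varies. Grasp across its 40 mm width from above.
- press: Bench clamp, bolted down, place and yaw vary. Origin at bench level under the channel's middle line; +y runs along the channel from pad to end stop, the star handle is on its -x side. Blue head at y -190 to -60 mm, 70 mm wide, 150 tall; open channel at y 0 to 90 mm. End stop: post 42 mm high with a round sprung plunger, its face at y = 92 to 108 mm, set anew each time and not measured.
- channel (a point): Middle of the channel floor, where the block's underside centre goes: press x = 0, y = 41 mm, 90 mm above the bench; the block then has about 9 mm or more of play at each end. Beside the floor run two low lips 46 mm apart at the floor (3 mm play on either side of the block), flared to 55 mm at their tops, 6.5 mm up, so that they guide the block in.
- hub (a point): Centre of the star handle: press x = -75 mm, y = -130 mm, 120 mm above the bench. Its axis is level, along press x; four spokes turn in the upright plane through this point, 40 mm before the head's front. The handle drags with a steady 0.55 N m (6 N at a ball), stays where it is left and holds against the clamp's spring.
- star (a joint): Handle turn, rad, 0 to 6.5 (starts at 0.55 to 1.1), grows as the top spokes go to press +y; 1 rad drives the pad 10 mm to +y. Steel spokes 12 mm thick, 90 degrees apart, each with a black 22 mm ball centred 95 mm from the axis; spoke k leans value + k pi/2 from upright towards press +y. Block and plunger meet between 3.2 and 4.8; there the torque jumps 0.24 N m, then rises 0.4 N m per rad.
- pad: Round rubber pad, 34 mm across, on the square ram. Origin: centre of its front face, 20 mm above the channel floor, at press y = -20 mm for handle 0, +10 mm per rad. It pushes the block along; the end stop's spring yields from 24 N on, then takes 4 N more per mm (4 N per 0.1 rad of handle). Properly tight is about 38 N (27 to 50 N) of pad on block; over 60 N damages it.
- bottle: white plastic bottle, 48 mm across, 110 mm tall; bystander. Origin: centre of its underside.
- beaker: glass beaker, 60 mm across, 75 mm tall; bystander. Origin: centre of its underside.
- flange: flat steel ring, 48 mm across, 10 mm thick; bystander. Origin: centre of its underside.
- wrench: open-ended wrench 150 mm long; bystander. Origin: centre of its underside.
- gauge: round pressure gauge lying on its back, 60 mm across; bystander. Origin: centre of its underside.
- clampring: small aluminium hinge clamp, about 60 x 70 mm, 16 mm thick; bystander. Origin: centre of its underside.

How it is judged:
By the outcome, as a careful person would: the job done as asked, in the order asked, and still so for the second after the job is handed in, with the robot touching nothing.
It also fails if it takes over 72 s, if anything falls off the work surface, if the arm or the gripper's body presses on something with over 40 N, if the wrist force passes 120 N, or if a joint passes its speed limit or range.

## Working session

There is one attempt and no reset: what is moved stays moved. The work goes in short steps, Python scripts to look and compute and a tool call to move; the robot and the scene stay as the last step left them, time stands still between calls to the robot, and variables do not carry over. Pictures are saved under pics/ and viewed, at most 10 in all, crops included, and the job is handed in when it is done.

Besides the shell and the picture viewer there is one more tool, called after "Emit:" by a JSON object that holds its "api" and its "payload", one argument or row to a line. move_arm: Moves the arm, as the interface text tells. Its arguments: {"type":"object","properties":{"steps":{"type":"array","items":{"type":"object","properties":{"dx":{"type":"number"},"dy":{"type":"number"},"dz":{"type":"number"},"spin":{"type":"number"}}}},"claw":{"type":"number"},"squeeze":{"type":"number"}},"required":["steps"]}

```bash
ls; mkdir -p pics; python3 - <<'E'
from bench import telemetry, imaging, job, r
import cv2,numpy as np
s=telemetry.read_state()
for k,v in s.items(): print(k,np.round(v,3))
print(r.tips_ahead)
for n in("top","side"):
    c=imaging.camera(n); cv2.imwrite(f"pics/{n}0.png",c["img"][:,:,::-1]); np.savez(f"pics/{n}0.npz",**c)
    print(n,c["camera_matrix"].round(1).tolist(),c["R"].round(3).tolist(),c["t"].round(3).tolist())
E
```

```text
pics
time 0.0
joint_positions [ 1.237  0.333 -0.065  1.461  0.022  1.35  -0.089]
joint_vel [ 0.    -0.    -0.001  0.001  0.    -0.001 -0.   ]
joint_torque [-0.0000e+00 -6.2326e+01  2.5000e-02 -3.8991e+01 -6.1000e-02  3.9000e-02
  0.0000e+00]
ee_pos [ 0.191 -0.595  0.404]
eef_rot [ 0.988  0.155 -0.    -0.001]
ft_force [-0.121 -0.153 -0.81 ]
torque [-0.033  0.006  0.02 ]
grip_force 0.0
width 0.087
0.1822
top [[474.6, 0.0, 252.3], [0.0, 474.6, 184.4], [0.0, 0.0, 1.0]] [[-0.002, -1.0, 0.021], [-0.983, -0.002, -0.186], [0.186, -0.021, -0.982]] [0.105, 0.532, 0.979]
side [[469.9, 0.0, 261.8], [0.0, 469.9, 191.5], [0.0, 0.0, 1.0]] [[0.839, -0.544, -0.014], [-0.413, -0.619, -0.668], [0.354, 0.566, -0.744]] [-0.374, 0.371, 0.881]
```

View pics/top0.png

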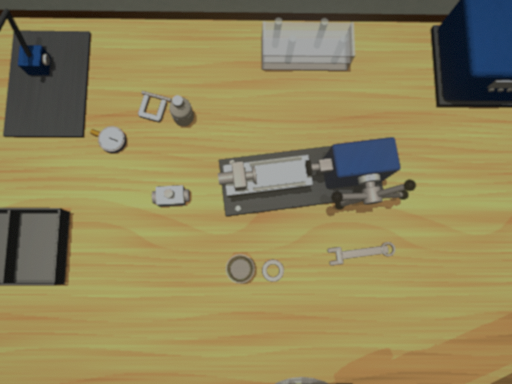

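View pics/side0.png

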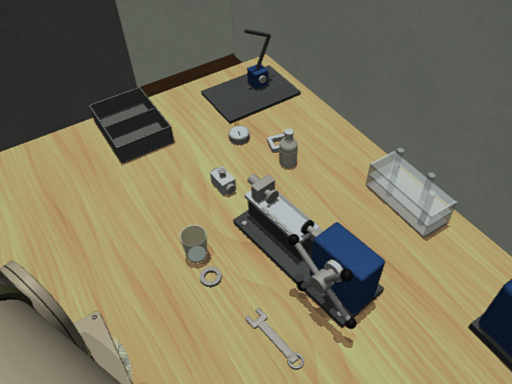

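```bash
python3 - <<'E'
import cv2,numpy as np
a=cv2.imread("pics/top0.png"); b=cv2.imread("pics/side0.png")
A=cv2.resize(a[128:224,140:420],None,fx=2.8,fy=2.8,interpolation=cv2.INTER_CUBIC)
B=cv2.resize(b[160:335,205:390],None,fx=1.8,fy=1.8,interpolation=cv2.INTER_CUBIC)
C=np.zeros((A.shape[0]+B.shape[0],max(A.shape[1],B.shape[1]),3),np.uint8)
C[:A.shape[0],:A.shape[1]]=A; C[A.shape[0]:,:B.shape[1]]=B
D=cv2.resize(a[175:215,145:195],None,fx=7,fy=7,interpolation=cv2.INTER_CUBIC)
C[A.shape[0]:A.shape[0]+280,400:750]=D
cv2.imwrite("pics/c1.png",C); print(C.shape)
for n,i in(("top",a),("side",b)):
    h=i.astype(int); m=((h[:,:,0]-h[:,:,2]>40)).astype(np.uint8)
    k,l,st,ce=cv2.connectedComponentsWithStats(m)
    for j in range(1,k):
        if st[j,4]>150:
            cs,_=cv2.findContours((l==j).astype(np.uint8),0,2)
            print(n,st[j],cv2.approxPolyDP(cs[0],3,True)[:,0].tolist())
E
```

```text
(584, 784, 3)
top [ 464    0   48   78 3445] [[464, 0], [472, 75], [511, 76], [511, 0]]
top [ 18  45  24  22 373] [[41, 46], [31, 47], [30, 58], [20, 46], [18, 64], [39, 65]]
top [ 333  138   66   39 1946] [[393, 139], [333, 146], [338, 175], [398, 168]]
side [ 314  223   71   58 1917] [[314, 238], [360, 280], [384, 262], [338, 223]]
```

View pics/c1.png

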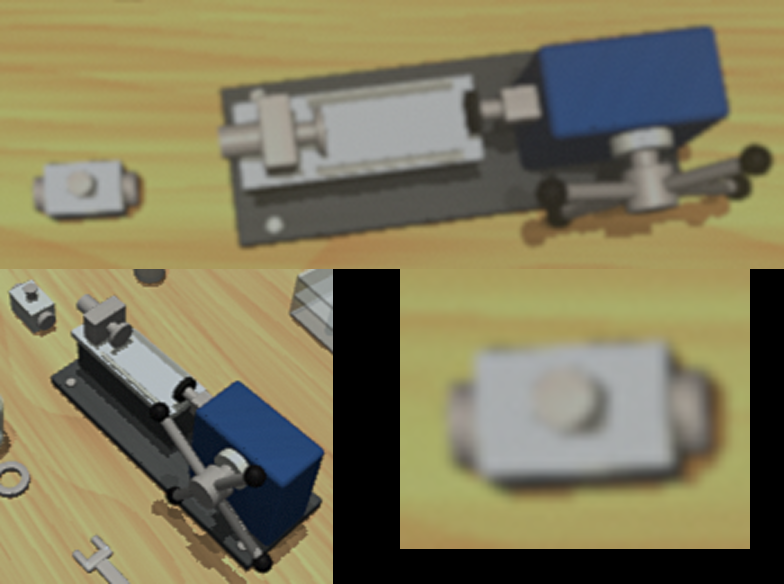

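```bash
cat > h.py <<'E'
import numpy as np
from scipy.optimize import least_squares
def cam(n): return dict(np.load(f"pics/{n}.npz"))
def proj(c,X):
    p=(c["R"]@np.atleast_2d(X).T).T+c["t"]; q=(c["camera_matrix"]@p.T).T; return q[:,:2]/q[:,2:]
def back(c,uv,z):
    d=c["R"].T@np.linalg.inv(c["camera_matrix"])@np.array([*uv,1]); o=-c["R"].T@c["t"]
    return o+d*(z-o[2])/d[2]
def pose(p,L):  # p=x,y,yaw ; L local points
    L=np.atleast_2d(np.array(L,float)); c,s=np.cos(p[2]),np.sin(p[2])
    return np.c_[p[0]+c*L[:,0]-s*L[:,1],p[1]+s*L[:,0]+c*L[:,1],L[:,2]]
def tr(c1,u1,c2,u2):
    f=lambda X:np.r_[proj(c1,X)[0]-u1,proj(c2,X)[0]-u2]
    s=least_squares(f,[.5,0,.1]); return s.x,np.abs(s.fun).max()
E
python3 - <<'E'
from h import *
T,S=cam("top0"),cam("side0")
H=[[.035,-.06,.15],[.035,-.19,.15],[-.035,-.19,.15],[-.035,-.06,.15]]
ut=np.array([[333,145.1],[394.3,138.2],[399.3,167.4],[338.4,176.7]])
us=np.array([[338.2,222.8],[384.2,262.2],[360,281],[314,236.5]])
for nm,f in(("both",lambda p:np.r_[(proj(T,pose(p,H))-ut).ravel(),(proj(S,pose(p,H))-us).ravel()]),("top",lambda p:(proj(T,pose(p,H))-ut).ravel()),("side",lambda p:(proj(S,pose(p,H))-us).ravel())):
    s=least_squares(f,[.6,0,0]); print(nm,s.x.round(4),np.abs(s.fun).max().round(2))
    if nm=="both":P=s.x
np.save("press.npy",P)
hub=pose(P,[-.075,-.13,.12]); print("hub",hub,proj(T,hub),proj(S,hub),"chan",pose(P,[0,.041,.09]),proj(T,pose(P,[[0,.041,.09],[0,0,.09],[0,.09,.09]])))
balls=[((336.8,196.2),(293.9,238.9)),((409.6,185.1),(346.1,274.4)),((339.5,205),(302.8,285.6)),((403.6,194.8),(351.1,323.3))]
# full assignment via triangulation residual
for a,_ in balls:
  for _,b in balls:
    X,e=tr(T,a,S,b)
    if e<3: print(a,b,X.round(3),e.round(2))
def bf(a):
    B=[[-.075,-.13+.095*np.sin(a+k*np.pi/2),.12+.095*np.cos(a+k*np.pi/2)] for k in range(4)]
    return pose(P,B)
for a in np.arange(.5,1.15,.1):print(a.round(2),proj(T,bf(a)).round(1).tolist(),proj(S,bf(a)).round(1).tolist())
D=np.array([[478,352],[668,343],[678,472],[483,485]],float)-[400,269]; ub=D/7+[145,175]
BL=[[.02,.03,.04],[.02,-.03,.04],[-.02,-.03,.04],[-.02,.03,.04]]
s=least_squares(lambda p:(proj(T,pose(p,BL))-ub).ravel(),[.5,.2,0]); print("block",s.x,s.fun.round(2))
print(back(T,((567-400)/7+145,(400-269)/7+175),.058), proj(S,pose(s.x,[0,0,.058])))
E
```

```text
both [0.5557 0.004  0.1058] 3.47
top [0.5525 0.0046 0.1346] 2.51
side [0.559  0.003  0.0743] 3.09
hub [[ 0.4948947 -0.1332357  0.12     ]] [[371.12639304 196.21482358]] [[320.47366781 280.42406851]] chan [[0.55141518 0.044729   0.09      ]] [[281.34904117 171.71403063]
 [300.75761398 169.74518464]
 [258.06853811 174.07565328]]
(336.8, 196.2) (293.9, 238.9) [ 0.487 -0.054  0.168] 0.13
(336.8, 196.2) (302.8, 285.6) [ 0.505 -0.081  0.022] 2.74
(409.6, 185.1) (346.1, 274.4) [ 0.503 -0.184  0.201] 0.19
(339.5, 205) (302.8, 285.6) [ 0.491 -0.086  0.038] 0.86
(403.6, 194.8) (351.1, 323.3) [ 0.507 -0.217  0.07 ] 0.37
0.5 [[358.8, 191.4], [326.3, 203.8], [381.4, 200.2], [420.0, 188.0]] [[306.7, 239.4], [290.7, 264.9], [333.2, 318.1], [356.0, 298.9]]
0.6 [[353.9, 192.3], [328.0, 204.1], [385.7, 199.5], [419.0, 187.5]] [[303.5, 238.3], [292.1, 268.6], [336.3, 319.8], [354.5, 294.6]]
0.7 [[349.2, 193.3], [330.0, 204.3], [389.9, 198.7], [417.5, 187.1]] [[300.6, 237.6], [293.8, 272.5], [339.4, 321.2], [352.6, 290.0]]
0.8 [[344.7, 194.2], [332.4, 204.5], [394.0, 197.9], [415.5, 186.7]] [[297.9, 237.3], [295.8, 276.3], [342.4, 322.3], [350.4, 285.4]]
0.9 [[340.7, 195.2], [335.1, 204.6], [397.9, 197.1], [412.9, 186.5]] [[295.5, 237.5], [298.0, 280.2], [345.1, 322.9], [347.8, 280.7]]
1.0 [[337.0, 196.2], [338.1, 204.6], [401.7, 196.3], [409.9, 186.4]] [[293.4, 238.1], [300.3, 284.1], [347.7, 323.1], [345.0, 276.0]]
1.1 [[333.7, 197.1], [341.4, 204.5], [405.1, 195.4], [406.4, 186.4]] [[291.7, 239.1], [302.9, 288.0], [350.1, 322.9], [341.8, 271.3]]
block [0.50879619 0.28237867 0.06802368] [-0.08  0.52  0.45  0.02 -0.18 -0.26 -0.19 -0.28]
[0.5097628  0.28271981 0.058     ] [[221.06270552 170.42794843]]
```

Emit:
{"api": "move_arm", "payload": {
  "steps": [
    {"dx":2.5,"dz":-0.4,"spin":-0.04},
    {"dx":4.5,"dz":-0.4,"spin":-0.072},
    {"dx":4.5,"dz":-0.4,"spin":-0.072},
    {"dx":4.5,"dz":-0.4,"spin":-0.072},
    {"dx":4.5,"dz":-0.4,"spin":-0.072},
    {"dx":4.5,"dz":-0.4,"spin":-0.072},
    {"dx":4.5,"dz":-0.4,"spin":-0.072},
    {"dx":4.5,"dz":-0.4,"spin":-0.072},
    {"dx":4.5,"spin":-0.072},
    {"dx":4.5,"spin":-0.072},
    {"dx":4.5,"spin":-0.072},
    {"dx":4.5,"spin":-0.072}
  ],
  "claw": 8.7
}}

```text
$.steps[0]: bad value
```

Emit:
{"api": "move_arm", "payload": {
  "steps": [
    {"dx":4.5,"spin":-0.072},
    {"dx":4.5,"spin":-0.072},
    {"dx":4.5,"spin":-0.072},
    {"dx":4.5,"spin":-0.072},
    {"dx":4.5,"spin":-0.072},
    {"dx":2.5,"spin":-0.04},
    {"spin":0},
    {"spin":0}
  ]
}}

```text
$.steps[0]: bad value
```

Emit:
{"api": "move_arm", "payload": {
  "steps": [
    {"dx":2.5,"dy":0,"dz":-0.4,"spin":-0.04},
    {"dx":4.5,"dy":0,"dz":-0.4,"spin":-0.072},
    {"dx":4.5,"dy":0,"dz":-0.4,"spin":-0.072},
    {"dx":4.5,"dy":0,"dz":-0.4,"spin":-0.072},
    {"dx":4.5,"dy":0,"dz":-0.4,"spin":-0.072},
    {"dx":4.5,"dy":0,"dz":-0.4,"spin":-0.072},
    {"dx":4.5,"dy":0,"dz":-0.4,"spin":-0.072},
    {"dx":4.5,"dy":0,"dz":-0.4,"spin":-0.072},
    {"dx":4.5,"dy":0,"dz":0,"spin":-0.072},
    {"dx":4.5,"dy":0,"dz":0,"spin":-0.072},
    {"dx":4.5,"dy":0,"dz":0,"spin":-0.072},
    {"dx":4.5,"dy":0,"dz":0,"spin":-0.072}
  ],
  "claw": 8.7
}}

```text
time: 1.3
ee_pos: [0.5816, -0.2705, 0.4365]
eef_rot: [0.84, 0.543, 0.0, -0.0]
ft_force: [0.0, -0.5, -0.9]
width: 0.0872
grip_force: 0.0
```

Emit:
{"api": "move_arm", "payload": {
  "steps": [
    {"dx":4.5,"dy":0,"dz":0,"spin":-0.072},
    {"dx":4.5,"dy":0,"dz":0,"spin":-0.072},
    {"dx":4.5,"dy":0,"dz":0,"spin":-0.072},
    {"dx":4.5,"dy":0,"dz":0,"spin":-0.072},
    {"dx":4.5,"dy":0,"dz":0,"spin":-0.072},
    {"dx":2.5,"dy":0,"dz":0,"spin":-0.04},
    {"dx":0,"dy":0,"dz":0,"spin":0},
    {"dx":0,"dy":0,"dz":0,"spin":0}
  ]
}}

```text
time: 2.1
ee_pos: [0.6449, -0.0329, 0.4366]
eef_rot: [0.717, 0.697, -0.0, 0.0]
ft_force: [0.7, 0.6, 1.0]
width: 0.0869
grip_force: 0.0
```

```bash
python3 - <<'E'
from bench import imaging
import cv2,numpy as np
c=imaging.camera("wrist"); cv2.imwrite("pics/w1.png",c["img"][:,:,::-1]); np.savez("pics/w1.npz",**c)
print(c["camera_matrix"].round(1).tolist(),c["R"].round(3).tolist(),(-c["R"].T@c["t"]).round(3))
from h import *
P=np.load("press.npy"); print(proj(c,pose(P,[[0,0,.09],[0,.041,.09],[0,.09,.09],[-.035,-.06,.15],[.035,-.06,.15],[-.075,-.13,.12]])).round(0).tolist())
E
```

```text
[[278.6, 0.0, 258.2], [0.0, 278.6, 190.9], [0.0, 0.0, 1.0]] [[1.0, -0.028, -0.001], [-0.027, -0.967, 0.252], [-0.008, -0.252, -0.968]] [0.648 0.035 0.416]
[[180.0, 148.0], [172.0, 111.0], [163.0, 65.0], [142.0, 218.0], [210.0, 209.0], [133.0, 268.0]]
```

View pics/w1.png

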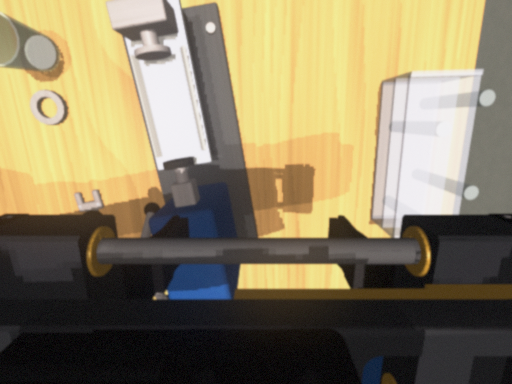

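```bash
python3 - <<'E'
import cv2
from h import *
w=cam("w1"); P=np.load("press.npy")
i=cv2.imread("pics/w1.png")
cv2.imwrite("pics/c2.png",cv2.resize(i[0:210,90:260],None,fx=2.8,fy=2.8,interpolation=cv2.INTER_CUBIC))
g=cv2.cvtColor(i,cv2.COLOR_BGR2GRAY)
L=cv2.createLineSegmentDetector().detect(g[0:215,90:260])[0][:,0]
for l in L:
    a,b=l[:2]+[90,0],l[2:]+[90,0]
    if np.hypot(*(a-b))>22:
        for z in(.0965,):
            A,B=back(w,a,z),back(w,b,z); d=B-A
            c,s=np.cos(P[2]),np.sin(P[2]); R=np.array([[c,s],[-s,c]])
            y=-np.arctan(d[0]/d[1]) if abs(d[1])>abs(d[0]) else np.arctan(d[1]/d[0])
            print(a.round(),b.round(),"yaw",y.round(3),"press",(R@(A[:2]-P[:2])*1000).round(1),(R@(B[:2]-P[:2])*1000).round(1))
E
```

```text
[163. 161.] [192. 155.] yaw 0.159 press [-20. -12.] [ 14.2 -10.1]
[211. 161.] [179.   0.] yaw 0.132 press [ 35.1 -19.3] [ 30.8 145.1]
[173.   7.] [178.  31.] yaw 0.129 press [ 23.8 140.1] [ 24.3 118. ]
[133.  41.] [112.  30.] yaw -0.512 press [-24.  115.5] [-42.  128.3]
[218.   3.] [245. 166.] yaw 0.129 press [ 69.3 137.3] [ 73.2 -29.9]
[112.  28.] [165.  19.] yaw 0.121 press [-41.9 129.5] [ 14.1 130.3]
[154. 167.] [121.  36.] yaw 0.128 press [-31.7 -17.3] [-34.9 121.7]
[182.   8.] [215.   2.] yaw 0.131 press [ 32.8 138.3] [ 66.5 139.1]
[125.  39.] [157. 167.] yaw 0.131 press [-31.5 117.8] [-28.1 -17.9]
[162. 191.] [155. 168.] yaw 0.192 press [-29.1 -46.7] [-31.5 -18.6]
[174.  58.] [145.  63.] yaw 0.128 press [15.3 93.4] [-16.4  92.7]
[246. 171.] [254. 213.] yaw 0.128 press [ 73.3 -35.7] [ 74.5 -89.1]
[105. 204.] [127. 200.] yaw 0.157 press [-100.3  -54. ] [-73.3 -52.6]
[200. 149.] [179.  48.] yaw 0.128 press [24.7 -4.3] [ 22.3 102.2]
[139.  62.] [162. 155.] yaw 0.131 press [-22.6  94.9] [-20.   -4.6]
[182.  47.] [203. 148.] yaw 0.129 press [ 25.7 102.6] [28.2 -3.8]
[191.  22.] [205.  93.] yaw 0.125 press [ 39.6 124.3] [40.9 54.7]
[221. 168.] [243. 168.] yaw -0.02 press [ 44.1 -29.2] [ 70.1 -32.5]
[205.  94.] [218. 158.] yaw 0.135 press [41.  53.7] [ 43.1 -17.1]
```

View pics/c2.png

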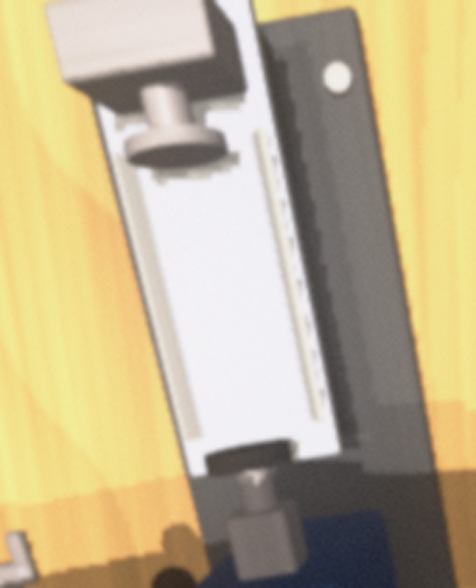

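```bash
cat > fit.py <<'E'
from h import *
T,S,w=cam("top0"),cam("side0"),cam("w1")
H=[[.035,-.06,.15],[.035,-.19,.15],[-.035,-.19,.15],[-.035,-.06,.15]]
ut=np.array([[333,145.1],[394.3,138.2],[399.3,167.4],[338.4,176.7]])
us=np.array([[338.2,222.8],[384.2,262.2],[360,281],[314,236.5]])
bt=np.array([[336.8,196.2],[339.5,205],[403.6,194.8],[409.6,185.1]])
bs=np.array([[293.9,238.9],[302.8,285.6],[351.1,323.3],[346.1,274.4]])
def bf(p):
    return pose(p,[[-.075,-.13+.095*np.sin(p[3]+k*np.pi/2),.12+.095*np.cos(p[3]+k*np.pi/2)] for k in range(4)])
lips=[((139,62),-.023,.09),((162,155),-.023,.09),((179,48),.023,.09),((200,149),.023,.09),((182,47),.0275,.0965),((203,148),.0275,.0965)]
def loc(p,X):
    c,s=np.cos(p[2]),np.sin(p[2]); return np.array([[c,s],[-s,c]])@(np.array(X)[:2]-p[:2])
def f(p):
    l=[(loc(p,back(w,u,z))[0]-x)/.0015 for u,x,z in lips]
    return np.r_[(proj(T,pose(p,H))-ut).ravel()/2,(proj(S,pose(p,H))-us).ravel()/2,(proj(T,bf(p))-bt).ravel()/1.5,(proj(S,bf(p))-bs).ravel()/1.5,(p[2]-.130)/.004,l]
s=least_squares(f,[.555,.004,.13,1.]); p=s.x
print(p.round(4)); print(s.fun.round(1))
print("channel",pose(p,[0,.041,.09]).round(4),"hub",pose(p,[-.075,-.13,.12]).round(4))
for u,x,z in lips: print(u,(loc(p,back(w,u,z))*1000).round(1),x)
for u,z in(((145,63),.11),((174,58),.11),((163,161),.127),((192,155),.127)): print("y",(loc(p,back(w,u,z))*1000).round(1))
np.save("press.npy",p)
E
python3 fit.py
```

```text
[0.5555 0.0035 0.1256 1.0317]
[-0.6 -1.2  0.7 -1.6  1.5  0.8 -0.5  0.1 -0.5 -1.9  1.6 -1.1  1.2  0.
 -0.8  0.4  0.  -0.1  0.3 -0.8 -0.2 -0.5 -0.1 -0.4 -0.1 -0.1 -0.4 -0.
 -0.3 -0.5 -0.  -0.2 -1.1  0.3  0.6  0.1  0.2  0.3  0.6]
channel [[0.5504 0.0442 0.09  ]] hub [[ 0.4974 -0.1349  0.12  ]]
(139, 62) [-22.5  97. ] -0.023
(162, 155) [-22.   -4.6] -0.023
(179, 48) [ 23.2 103.8] 0.023
(200, 149) [23.3 -4.6] 0.023
(182, 47) [ 28.  102.6] 0.0275
(203, 148) [28.4 -3.5] 0.0275
y [-9.5 90.4]
y [20.6 90.4]
y [-9.1 -8.2]
y [22.1 -6.7]
```

Emit:
{"api": "move_arm", "payload": {
  "steps": [
    {"dx":0,"dy":0,"dz":0,"spin":-0.0965},
    {"dx":2.4,"dy":-0.8,"dz":0,"spin":0},
    {"dx":4,"dy":-1.4,"dz":0,"spin":0},
    {"dx":4,"dy":-1.4,"dz":0,"spin":0},
    {"dx":4,"dy":-1.4,"dz":0,"spin":0},
    {"dx":4,"dy":-1.4,"dz":0,"spin":0},
    {"dx":4,"dy":-1.4,"dz":0,"spin":0},
    {"dx":4,"dy":-1.4,"dz":0,"spin":0},
    {"dx":4,"dy":-1.4,"dz":0,"spin":0},
    {"dx":2,"dy":-0.82,"dz":0,"spin":0},
    {"dx":0,"dy":0,"dz":2,"spin":0},
    {"dx":0,"dy":0,"dz":4,"spin":0}
  ]
}}

```text
time: 3.35
ee_pos: [0.5098, 0.2824, 0.3788]
eef_rot: [0.683, 0.73, 0.003, 0.001]
ft_force: [0.5, -0.3, -0.5]
width: 0.0867
grip_force: 0.0
```

Emit:
{"api": "move_arm", "payload": {
  "steps": [
    {"dx":0,"dy":0,"dz":4,"spin":0},
    {"dx":0,"dy":0,"dz":3,"spin":0},
    {"dx":0,"dy":0,"dz":1,"spin":0},
    {"dx":0,"dy":0,"dz":0,"spin":0},
    {"dx":0,"dy":0,"dz":0,"spin":0}
  ]
}}

```text
time: 3.85
ee_pos: [0.5095, 0.2823, 0.2983]
eef_rot: [0.683, 0.73, 0.001, 0.0]
ft_force: [-0.1, -0.3, 0.5]
width: 0.0869
grip_force: 0.0
```

```bash
python3 - <<'E'
from bench import imaging
import cv2,numpy as np
c=imaging.camera("wrist"); cv2.imwrite("pics/w2.png",c["img"][:,:,::-1]); np.savez("pics/w2.npz",**c)
from h import *
b=[.509,.2825,.068]
print(proj(c,pose(b,[[0,0,.058],[.02,.03,.04],[.02,-.03,.04],[-.02,-.03,.04],[-.02,.03,.04]])).round(0).tolist())
E
```

```text
[[256.0, 203.0], [279.0, 163.0], [278.0, 229.0], [234.0, 229.0], [232.0, 163.0]]
```

View pics/w2.png

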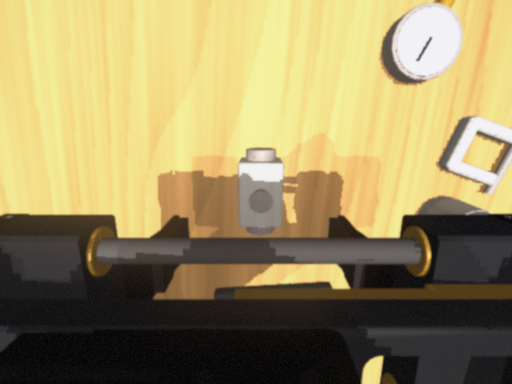

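Emit:
{"api": "move_arm", "payload": {
  "steps": [
    {"dx":0,"dy":0.3,"dz":2,"spin":0},
    {"dx":0,"dy":0,"dz":3,"spin":0},
    {"dx":0,"dy":0,"dz":3,"spin":0},
    {"dx":0,"dy":0,"dz":2,"spin":0},
    {"dx":0,"dy":0,"dz":0.4,"spin":0},
    {"dx":0,"dy":0,"dz":0,"spin":0},
    {"dx":0,"dy":0,"dz":0,"spin":0}
  ]
}}

```text
time: 4.6
ee_pos: [0.5124, 0.2831, 0.1946]
eef_rot: [0.683, 0.731, 0.001, 0.001]
ft_force: [0.1, 0.5, -0.0]
width: 0.0871
grip_force: 0.0
```

Emit:
{"api": "move_arm", "payload": {
  "steps": [
    {"dx":0,"dy":0,"dz":0,"spin":0},
    {"dx":0,"dy":0,"dz":0,"spin":0},
    {"dx":0,"dy":0,"dz":0,"spin":0},
    {"dx":0,"dy":0,"dz":0,"spin":0},
    {"dx":0,"dy":0,"dz":0,"spin":0},
    {"dx":0,"dy":0,"dz":0,"spin":0},
    {"dx":0,"dy":0,"dz":0,"spin":0},
    {"dx":0,"dy":0,"dz":0,"spin":0}
  ],
  "claw": 3.4,
  "squeeze": 30
}}

```text
time: 5.4
ee_pos: [0.5117, 0.2827, 0.1927]
eef_rot: [0.682, 0.731, -0.0, 0.0]
ft_force: [0.4, -0.3, -0.0]
width: 0.04
grip_force: 30.0
```

Emit:
{"api": "move_arm", "payload": {
  "steps": [
    {"dx":0,"dy":0,"dz":-2,"spin":0},
    {"dx":0,"dy":0,"dz":-4,"spin":0},
    {"dx":0,"dy":0,"dz":-4,"spin":0},
    {"dx":0,"dy":0,"dz":-4,"spin":0},
    {"dx":0,"dy":0,"dz":-3,"spin":-0.058},
    {"dx":-3,"dy":0.1,"dz":0,"spin":0},
    {"dx":-4.5,"dy":0.15,"dz":0,"spin":0},
    {"dx":-4.5,"dy":0.15,"dz":0,"spin":0},
    {"dx":-4.5,"dy":0.15,"dz":0,"spin":0},
    {"dx":-4.5,"dy":0.15,"dz":0,"spin":0},
    {"dx":-3.1,"dy":0.1,"dz":0,"spin":0},
    {"dx":0,"dy":0,"dz":0,"spin":0}
  ]
}}

```text
time: 6.6
ee_pos: [0.5506, 0.0389, 0.3621]
eef_rot: [0.664, 0.748, -0.001, 0.0]
ft_force: [-0.8, -0.6, -2.3]
width: 0.0396
grip_force: 30.0
```

Emit:
{"api": "move_arm", "payload": {
  "steps": [
    {"dx":0,"dy":0,"dz":0,"spin":0},
    {"dx":0,"dy":0,"dz":2,"spin":0},
    {"dx":0,"dy":0,"dz":2,"spin":0},
    {"dx":0,"dy":0,"dz":0,"spin":0},
    {"dx":0,"dy":0,"dz":0,"spin":0}
  ]
}}

```text
time: 7.1
ee_pos: [0.5499, 0.0459, 0.3231]
eef_rot: [0.66, 0.751, -0.0, -0.0]
ft_force: [0.0, 0.1, -1.6]
width: 0.0397
grip_force: 30.0
```

```bash
python3 - <<'E'
from bench import imaging,telemetry
import cv2,numpy as np
from h import *
s=telemetry.read_state();print(s["ee_pos"],s["eef_rot"])
q=s["eef_rot"];psi=2*np.arctan2(q[1],q[0]);p=np.load("press.npy")
tgt=pose(p,[0,.041,.09])[0]; e=tgt[:2]-np.array(s["ee_pos"][:2])
print("psi",psi,"want",.128+np.pi/2,"dx,dy cm",e@[np.cos(psi),np.sin(psi)]*100,e@[np.sin(psi),-np.cos(psi)]*100)
a=imaging.camera("wrist");b=imaging.camera("top");c=imaging.camera("side")
for n,k in(("w3",a),("t3",b),("s3",c)):np.savez(f"pics/{n}.npz",**k)
W=cv2.resize(a["img"][:250,100:400],None,fx=1.5,fy=1.5)
U=cv2.resize(b["img"][120:220,210:420],None,fx=2,fy=2)
V=cv2.resize(c["img"][150:320,220:390],None,fx=2,fy=2)
C=np.zeros((590,800,3),np.uint8);C[:375,:450]=W[:375];C[380:580,:420]=U;C[:340,455:795]=V
cv2.imwrite("pics/c3.png",C[:,:,::-1])
E
```

```text
[0.54992646 0.04585175 0.32305698] [ 6.60268427e-01  7.51029624e-01 -6.04520276e-06 -3.27376875e-04]
psi 1.699240324690746 want 1.6987963267948967 dx,dy cm -0.17021958141422516 0.021482685257080848
```

View pics/c3.png

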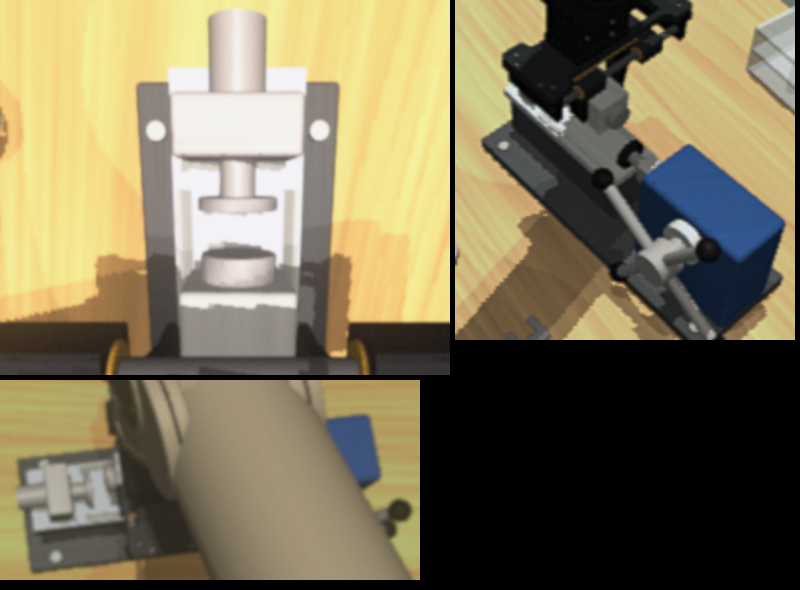

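Emit:
{"api": "move_arm", "payload": {
  "steps": [
    {"dx":-0.15,"dy":0,"dz":1,"spin":0},
    {"dx":0,"dy":0,"dz":1,"spin":0},
    {"dx":0,"dy":0,"dz":0.7,"spin":0},
    {"dx":0,"dy":0,"dz":0.5,"spin":0},
    {"dx":0,"dy":0,"dz":0.4,"spin":0},
    {"dx":0,"dy":0,"dz":0.2,"spin":0},
    {"dx":0,"dy":0,"dz":0,"spin":0},
    {"dx":0,"dy":0,"dz":0,"spin":0}
  ]
}}

```text
time: 8.05
ee_pos: [0.5504, 0.0432, 0.285]
eef_rot: [0.661, 0.75, 0.0, 0.0]
ft_force: [-0.1, -0.5, -1.4]
width: 0.0397
grip_force: 30.0
```

```bash
cat > st.py <<'E'
from bench import telemetry
import numpy as np
from h import *
s=telemetry.read_state();q=s["eef_rot"];psi=2*np.arctan2(q[1],q[0]);p=np.load("press.npy");yw=.128
c,sn=np.cos(yw),np.sin(yw);R=np.array([[c,sn],[-sn,c]])
print("t",s["time"],"press xy mm",(R@(np.array(s["ee_pos"][:2])-p[:2])*1000).round(1),"z",round(s["ee_pos"][2],4),"psi",round(psi-np.pi/2,4),"F press",(R@np.array(s["ft_force"][:2])).round(1),round(s["ft_force"][2],1),"w",round(s["width"],4))
E
python3 st.py
```

```text
t 8.05 press xy mm [-0. 40.] z 0.285 psi 0.1265 F press [-0.2 -0.5] -1.4 w 0.0397
```

Emit:
{"api": "move_arm", "payload": {
  "steps": [
    {"dx":0,"dy":0,"dz":0.15,"spin":0},
    {"dx":0,"dy":0,"dz":0,"spin":0},
    {"dx":0,"dy":0,"dz":0,"spin":0},
    {"dx":0,"dy":0,"dz":0,"spin":0}
  ]
}}

```text
time: 8.45
ee_pos: [0.5503, 0.0431, 0.2833]
eef_rot: [0.661, 0.75, 0.0, 0.0]
ft_force: [-0.9, 1.0, -2.1]
width: 0.0397
grip_force: 30.0
```

Emit:
{"api": "move_arm", "payload": {
  "steps": [
    {"dx":0,"dy":0,"dz":0.1,"spin":0},
    {"dx":0,"dy":0,"dz":0,"spin":0},
    {"dx":0,"dy":0,"dz":0,"spin":0},
    {"dx":0,"dy":0,"dz":0,"spin":0}
  ]
}}

```text
time: 8.85
ee_pos: [0.5503, 0.0432, 0.2827]
eef_rot: [0.661, 0.75, 0.0, 0.0]
ft_force: [-2.6, -0.9, 5.7]
width: 0.04
grip_force: 30.0
```

Emit:
{"api": "move_arm", "payload": {
  "steps": [
    {"dx":0,"dy":0,"dz":0,"spin":0},
    {"dx":0,"dy":0,"dz":0,"spin":0},
    {"dx":0,"dy":0,"dz":0,"spin":0},
    {"dx":0,"dy":0,"dz":0,"spin":0},
    {"dx":0,"dy":0,"dz":0,"spin":0},
    {"dx":0,"dy":0,"dz":-1,"spin":0},
    {"dx":0,"dy":0,"dz":-3,"spin":0},
    {"dx":0,"dy":0,"dz":-4,"spin":0},
    {"dx":0,"dy":0,"dz":-4,"spin":0},
    {"dx":0,"dy":0,"dz":-3,"spin":0},
    {"dx":0,"dy":0,"dz":0,"spin":0},
    {"dx":0,"dy":0,"dz":0,"spin":0}
  ],
  "claw": 6.5
}}

```text
time: 10.05
ee_pos: [0.5502, 0.0433, 0.4331]
eef_rot: [0.661, 0.75, 0.0, 0.001]
ft_force: [0.1, 0.6, -1.5]
width: 0.0651
grip_force: 0.0
```

```bash
python3 st.py; python3 - <<'E'
from bench import imaging
import cv2,numpy as np
from h import *
p=np.load("press.npy");p[2]=.128
a=imaging.camera("wrist");np.savez("pics/w4.npz",**a)
print(proj(a,pose(p,[[0,.041,.148],[-.02,.071,.13],[.02,.071,.13],[0,.081,.11],[0,.1,.11],[0,.1,.124]])).round(0).tolist())
cv2.imwrite("pics/w4.png",cv2.resize(a["img"][:250,130:380],None,fx=2.4,fy=2.4,interpolation=cv2.INTER_CUBIC)[:,:,::-1])
E
```

```text
t 10.05 press xy mm [-0.2 40.1] z 0.4331 psi 0.1266 F press [0.1 0.6] -1.5 w 0.0651
[[257.0, 188.0], [237.0, 155.0], [276.0, 155.0], [257.0, 144.0], [257.0, 126.0], [257.0, 126.0]]
```

View pics/w4.png

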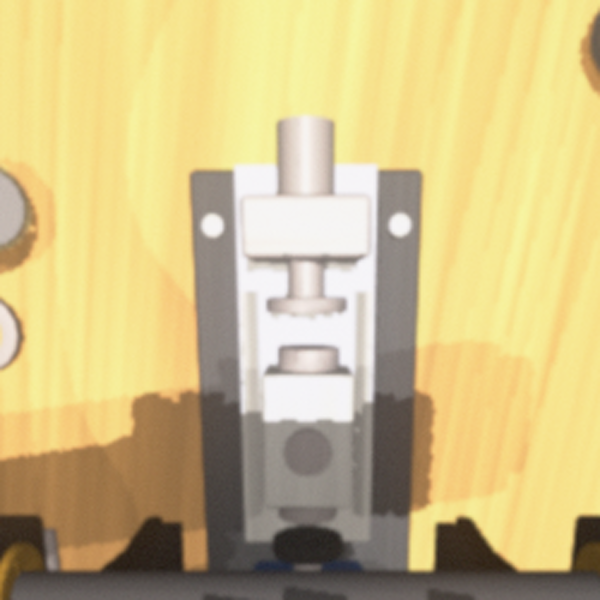

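Emit:
{"api": "move_arm", "payload": {
  "steps": [
    {"dx":0,"dy":0,"dz":-2,"spin":0},
    {"dx":-2.5,"dy":-1,"dz":-0.5,"spin":0},
    {"dx":-4,"dy":-1.3,"dz":0,"spin":0},
    {"dx":-4,"dy":-1.3,"dz":0,"spin":0},
    {"dx":-4,"dy":-1.3,"dz":0,"spin":0},
    {"dx":-4,"dy":-1.3,"dz":0,"spin":0},
    {"dx":-4,"dy":-1.3,"dz":0,"spin":0},
    {"dx":-3,"dy":0,"dz":0,"spin":0},
    {"dx":0,"dy":0,"dz":0,"spin":0},
    {"dx":0,"dy":0,"dz":0,"spin":0},
    {"dx":0,"dy":0,"dz":0,"spin":0}
  ],
  "claw": 0
}}

```text
time: 11.2
ee_pos: [0.5082, -0.218, 0.4566]
eef_rot: [0.66, 0.751, 0.0, -0.001]
ft_force: [-0.5, 0.7, 0.4]
width: 0.0006
grip_force: 0.0
```

```bash
python3 st.py; python3 - <<'E'
from bench import imaging
import cv2
from h import *
p=np.load("press.npy");p[2]=.128
c=imaging.camera("side");np.savez("pics/s5.npz",**c)
i=c["img"].copy()
C=cv2.resize(i[170:340,230:400],None,fx=3.4,fy=3.4,interpolation=cv2.INTER_CUBIC)
cv2.imwrite("pics/s5.png",C[:,:,::-1])
for th in np.arange(-.6,1.05,.1):
    d=.005; z=.12+.095*np.cos(th)-d; y=-.13+.095*np.sin(th)-max(.011,d*np.tan(th)+.006/np.cos(th))-.0095
    print(th.round(1),"TCP y",round(y*100,2),"z",round((z+.1822)*100,2))
E
```

```text
t 11.2 press xy mm [ -75.1 -213.7] z 0.4566 psi 0.1283 F press [-0.4  0.8] 0.4 w 0.0006
-0.6 TCP y -20.41 z 37.56
-0.5 TCP y -19.6 z 38.06
-0.4 TCP y -18.75 z 38.47
-0.3 TCP y -17.86 z 38.8
-0.2 TCP y -16.94 z 39.03
-0.1 TCP y -16.0 z 39.17
-0.0 TCP y -15.05 z 39.22
0.1 TCP y -14.1 z 39.17
0.2 TCP y -13.16 z 39.03
0.3 TCP y -12.24 z 38.8
0.4 TCP y -11.35 z 38.47
0.5 TCP y -10.5 z 38.06
0.6 TCP y -9.69 z 37.56
0.7 TCP y -9.04 z 36.99
0.8 TCP y -8.51 z 36.34
0.9 TCP y -8.1 z 35.63
1.0 TCP y -7.85 z 34.85
```

View pics/s5.png

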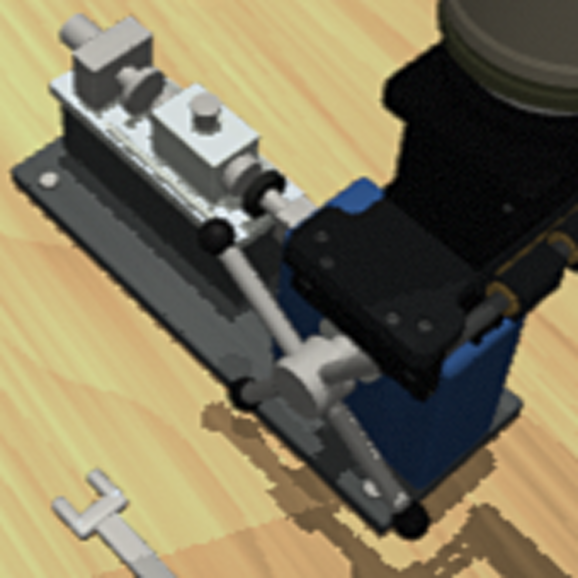

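Emit:
{"api": "move_arm", "payload": {
  "steps": [
    {"dx":0,"dy":0,"dz":3,"spin":0},
    {"dx":0,"dy":0,"dz":4,"spin":0},
    {"dx":0,"dy":0,"dz":1,"spin":0},
    {"dx":0,"dy":0,"dz":0,"spin":0},
    {"dx":0.9,"dy":0,"dz":-0.1,"spin":0},
    {"dx":0.9,"dy":0,"dz":-0.3,"spin":0},
    {"dx":0.85,"dy":0,"dz":-0.4,"spin":0},
    {"dx":0.9,"dy":0,"dz":-0.35,"spin":0}
  ]
}}

```text
time: 12.05
ee_pos: [0.5038, -0.1851, 0.3919]
eef_rot: [0.662, 0.75, -0.0, 0.003]
ft_force: [-0.4, -9.8, 6.7]
width: 0.0003
grip_force: 4.7
```

```bash
python3 st.py
```

```text
t 12.05 press xy mm [ -75.3 -180.5] z 0.3919 psi 0.1247 F press [-1.7 -9.6] 6.7 w 0.0003
```

Emit:
{"api": "move_arm", "payload": {
  "steps": [
    {"dx":0.9,"dy":0,"dz":0,"spin":0},
    {"dx":0.95,"dy":0,"dz":0,"spin":0},
    {"dx":0.95,"dy":0,"dz":0,"spin":0},
    {"dx":0.95,"dy":0,"dz":0,"spin":0}
  ]
}}

```text
time: 12.45
ee_pos: [0.4991, -0.1472, 0.3917]
eef_rot: [0.661, 0.75, -0.0, 0.003]
ft_force: [-1.1, -6.0, 4.9]
width: 0.0001
grip_force: 3.4
```

```bash
python3 st.py
```

```text
t 12.45 press xy mm [ -75.2 -142.3] z 0.3917 psi 0.1253 F press [-1.9 -5.8] 4.9 w 0.0001
```

Emit:
{"api": "move_arm", "payload": {
  "steps": [
    {"dx":0.95,"dy":0,"dz":0.15,"spin":0},
    {"dx":0.9,"dy":0,"dz":0.25,"spin":0},
    {"dx":0.9,"dy":0,"dz":0.35,"spin":0},
    {"dx":0.85,"dy":0,"dz":0.4,"spin":0},
    {"dx":0.8,"dy":0,"dz":0.5,"spin":0},
    {"dx":0.65,"dy":0,"dz":0.55,"spin":0},
    {"dx":0.55,"dy":0,"dz":0.65,"spin":0},
    {"dx":0.4,"dy":0,"dz":0.7,"spin":0},
    {"dx":0,"dy":0,"dz":0,"spin":0},
    {"dx":0,"dy":0,"dz":0,"spin":0}
  ]
}}

```text
time: 13.45
ee_pos: [0.4918, -0.0862, 0.3554]
eef_rot: [0.661, 0.751, 0.001, 0.002]
ft_force: [-0.2, -0.1, 3.0]
width: 0.0003
grip_force: 1.3
```

```bash
python3 st.py
```

```text
t 13.45 press xy mm [-74.6 -80.9] z 0.3554 psi 0.1277 F press [-0.2 -0.1] 3.0 w 0.0003
```

Emit:
{"api": "move_arm", "payload": {
  "steps": [
    {"dx":-0.5,"dy":0,"dz":-2,"spin":0},
    {"dx":0,"dy":0,"dz":-4,"spin":0},
    {"dx":-1.5,"dy":0,"dz":-3,"spin":0},
    {"dx":-4,"dy":0,"dz":0,"spin":0},
    {"dx":-4.5,"dy":0,"dz":0,"spin":0},
    {"dx":-4,"dy":0,"dz":0,"spin":0},
    {"dx":0,"dy":0,"dz":0,"spin":0},
    {"dx":0,"dy":0,"dz":3,"spin":0},
    {"dx":0,"dy":0,"dz":3,"spin":0},
    {"dx":0,"dy":0,"dz":1.2,"spin":0},
    {"dx":0,"dy":0,"dz":0,"spin":0},
    {"dx":0,"dy":0,"dz":0,"spin":0}
  ]
}}

```text
time: 14.65
ee_pos: [0.5099, -0.2309, 0.3728]
eef_rot: [0.661, 0.751, 0.0, 0.001]
ft_force: [-0.3, 0.2, -0.4]
width: 0.0005
grip_force: 0.0
```

```bash
python3 st.py; python3 - <<'E'
from bench import imaging
import cv2
from h import *
p=np.load("press.npy");p[2]=.128
c=imaging.camera("side");np.savez("pics/s6.npz",**c);i=c["img"]
def b(a): return pose(p,[[-.075,-.13+.095*np.sin(a+k*np.pi/2),.12+.095*np.cos(a+k*np.pi/2)] for k in range(4)])
# visible spoke ball matching: darkness score over angle for each ball
g=cv2.GaussianBlur(cv2.cvtColor(i,cv2.COLOR_RGB2GRAY),(0,0),1.5)
for a in np.arange(2.1,2.8,.05):
    q=proj(c,b(a)); print(a.round(2),[int(g[int(round(v)),int(round(u))]) for u,v in q],q[[2,3]].round(0).tolist())
E
```

```text
t 14.65 press xy mm [ -75.1 -226.7] z 0.3728 psi 0.1269 F press [-0.3  0.2] -0.4 w 0.0005
2.1 [89, 59, 28, 49] [[358.0, 297.0], [307.0, 239.0]]
2.15 [89, 64, 27, 76] [[357.0, 295.0], [305.0, 239.0]]
2.2 [89, 62, 24, 120] [[357.0, 293.0], [304.0, 238.0]]
2.25 [90, 48, 21, 105] [[356.0, 290.0], [302.0, 238.0]]
2.3 [86, 35, 21, 72] [[355.0, 288.0], [301.0, 238.0]]
2.35 [56, 18, 21, 43] [[353.0, 286.0], [300.0, 238.0]]
2.4 [28, 16, 21, 24] [[352.0, 284.0], [298.0, 238.0]]
2.45 [55, 13, 21, 25] [[351.0, 281.0], [297.0, 238.0]]
2.5 [55, 11, 21, 26] [[349.0, 279.0], [296.0, 238.0]]
2.55 [42, 14, 21, 25] [[348.0, 277.0], [295.0, 238.0]]
2.6 [48, 21, 21, 19] [[346.0, 274.0], [294.0, 239.0]]
2.65 [60, 18, 20, 19] [[345.0, 272.0], [293.0, 239.0]]
2.7 [55, 26, 24, 18] [[343.0, 270.0], [292.0, 240.0]]
2.75 [57, 38, 116, 21] [[341.0, 267.0], [291.0, 241.0]]
```

Emit:
{"api": "move_arm", "payload": {
  "steps": [
    {"dx":1,"dy":0,"dz":0,"spin":0},
    {"dx":0.9,"dy":0,"dz":0,"spin":0},
    {"dx":1.1,"dy":0,"dz":-0.5,"spin":0},
    {"dx":0.85,"dy":0,"dz":-0.35,"spin":0},
    {"dx":0.9,"dy":0,"dz":-0.3,"spin":0},
    {"dx":0.9,"dy":0,"dz":-0.2,"spin":0},
    {"dx":0.95,"dy":0,"dz":-0.1,"spin":0},
    {"dx":0.95,"dy":0,"dz":-0.1,"spin":0}
  ]
}}

```text
time: 15.5
ee_pos: [0.5002, -0.1569, 0.3889]
eef_rot: [0.662, 0.75, -0.0, 0.003]
ft_force: [1.1, -7.1, 6.3]
width: 0.0004
grip_force: 3.8
```

```bash
cat >> st.py <<'E'
F=np.r_[R@np.array(s["ft_force"][:2]),s["ft_force"][2]]
P0=R@(np.array(s["ee_pos"][:2])-p[:2])
# finger front face/tip vs spoke: solve theta from contact
from scipy.optimize import brentq
yf,zt=P0[1]+.0095,s["ee_pos"][2]-.1822
def g(th):
    d=.12+.095*np.cos(th)-zt; b=.011 if d>=0 else np.sqrt(max(.011**2-d*d,0))
    return -.13+.095*np.sin(th)-max(b,d*np.tan(th)+.006/np.cos(th) if d>0 else 0)-yf
try:
    th=brentq(g,-.9,1.1); yc,zc=yf,max(zt,.12+.095*np.cos(th))
    print("theta",round(th,3),"star",round(th+np.pi,3),"d mm",round((.12+.095*np.cos(th)-zt)*1000,1),"torque(handle)",round(-F[1]*(zc-.12)+F[2]*(yc+.13),3))
except Exception as e: print(e)
E
python3 st.py
```

```text
t 15.5 press xy mm [ -75.3 -152.1] z 0.3889 psi 0.1249 F press [ 0.2 -7.2] 6.3 w 0.0004
theta -0.016 star 3.125 d mm 8.3 torque(handle) 0.6
```

Emit:
{"api": "move_arm", "payload": {
  "steps": [
    {"dx":0.95,"dy":0,"dz":0.05,"spin":0},
    {"dx":0.95,"dy":0,"dz":0.15,"spin":0}
  ]
}}

```text
time: 15.7
ee_pos: [0.4978, -0.1376, 0.3866]
eef_rot: [0.661, 0.75, -0.0, 0.002]
ft_force: [0.5, -5.8, 4.9]
width: 0.0003
grip_force: 3.2
```

```bash
python3 st.py
```

```text
t 15.7 press xy mm [ -75.3 -132.6] z 0.3866 psi 0.1255 F press [-0.3 -5.9] 4.9 w 0.0003
theta 0.189 star 3.331 d mm 8.9 torque(handle) 0.58
```

Emit:
{"api": "move_arm", "payload": {
  "steps": [
    {"dx":0.95,"dy":0,"dz":0.2,"spin":0}
  ]
}}

```text
time: 15.8
ee_pos: [0.4965, -0.1281, 0.3844]
eef_rot: [0.661, 0.75, -0.0, 0.002]
ft_force: [-0.0, -5.6, 5.2]
width: 0.0006
grip_force: 3.1
```

```bash
python3 st.py
```

```text
t 15.8 press xy mm [ -75.3 -123. ] z 0.3844 psi 0.1257 F press [-0.7 -5.6] 5.2 w 0.0006
theta 0.294 star 3.436 d mm 8.7 torque(handle) 0.595
```

Emit:
{"api": "move_arm", "payload": {
  "steps": [
    {"dx":0.9,"dy":0,"dz":0.3,"spin":0}
  ]
}}

```text
time: 15.9
ee_pos: [0.4954, -0.119, 0.3813]
eef_rot: [0.661, 0.75, -0.0, 0.002]
ft_force: [0.9, -6.4, 3.8]
width: 0.0005
grip_force: 2.9
```

```bash
python3 st.py
```

```text
t 15.9 press xy mm [ -75.3 -113.9] z 0.3813 psi 0.1258 F press [ 0.1 -6.4] 3.8 w 0.0005
theta 0.396 star 3.537 d mm 8.5 torque(handle) 0.663
```

Emit:
{"api": "move_arm", "payload": {
  "steps": [
    {"dx":0.8,"dy":0,"dz":0.35,"spin":0}
  ]
}}

```text
time: 16.0
ee_pos: [0.4944, -0.111, 0.3777]
eef_rot: [0.661, 0.75, -0.0, 0.002]
ft_force: [0.1, -5.2, 5.7]
width: 0.0002
grip_force: 3.1
```

```bash
python3 st.py
```

```text
t 16.0 press xy mm [ -75.2 -105.8] z 0.3777 psi 0.126 F press [-0.6 -5.2] 5.7 w 0.0002
theta 0.493 star 3.634 d mm 8.2 torque(handle) 0.624
```

Emit:
{"api": "move_arm", "payload": {
  "steps": [
    {"dx":0.7,"dy":0,"dz":0.4,"spin":0}
  ]
}}

```text
time: 16.1
ee_pos: [0.4936, -0.1041, 0.374]
eef_rot: [0.661, 0.75, -0.0, 0.002]
ft_force: [-1.8, -6.3, 10.7]
width: 0.0002
grip_force: 5.3
```

```bash
python3 st.py
```

```text
t 16.1 press xy mm [-75.2 -98.8] z 0.374 psi 0.1261 F press [-2.6 -6. ] 10.7 w 0.0002
theta 0.588 star 3.729 d mm 7.2 torque(handle) 0.909
```

Emit:
{"api": "move_arm", "payload": {
  "steps": [
    {"dx":0.65,"dy":0,"dz":0.6,"spin":0}
  ]
}}

```text
time: 16.2
ee_pos: [0.4929, -0.0976, 0.3686]
eef_rot: [0.661, 0.75, 0.0, 0.003]
ft_force: [-2.5, -3.9, 14.9]
width: 0.0002
grip_force: 5.9
```

```bash
python3 st.py
```

```text
t 16.2 press xy mm [-75.  -92.3] z 0.3686 psi 0.1261 F press [-3.  -3.6] 14.9 w 0.0002
theta 0.691 star 3.833 d mm 6.8 torque(handle) 0.961
```

Emit:
{"api": "move_arm", "payload": {
  "steps": [
    {"dx":0.5,"dy":0,"dz":0.6,"spin":0}
  ]
}}

```text
time: 16.3
ee_pos: [0.4924, -0.0923, 0.3627]
eef_rot: [0.661, 0.75, 0.0, 0.003]
ft_force: [-2.3, -2.4, 15.4]
width: 0.0004
grip_force: 6.2
```

```bash
python3 st.py
```

```text
t 16.3 press xy mm [-74.8 -87. ] z 0.3627 psi 0.1265 F press [-2.6 -2. ] 15.4 w 0.0004
theta 0.79 star 3.931 d mm 6.4 torque(handle) 0.943
```

Emit:
{"api": "move_arm", "payload": {
  "steps": [
    {"dx":0.3,"dy":0,"dz":0.6,"spin":0},
    {"dx":0,"dy":0,"dz":0,"spin":0},
    {"dx":0,"dy":0,"dz":0,"spin":0}
  ]
}}

```text
time: 16.6
ee_pos: [0.4922, -0.0889, 0.3563]
eef_rot: [0.661, 0.751, 0.001, 0.002]
ft_force: [1.5, -0.9, 8.1]
width: 0.0007
grip_force: 3.6
```

```bash
python3 st.py
```

```text
t 16.6 press xy mm [-74.6 -83.6] z 0.3563 psi 0.1274 F press [ 1.4 -1. ] 8.1 w 0.0007
theta 0.879 star 4.02 d mm 6.5 torque(handle) 0.519
```

Emit:
{"api": "move_arm", "payload": {
  "steps": [
    {"dx":-0.3,"dy":0,"dz":-0.7,"spin":0},
    {"dx":-0.5,"dy":0,"dz":-2,"spin":0},
    {"dx":0,"dy":0,"dz":-4,"spin":0},
    {"dx":0,"dy":0,"dz":-4,"spin":0},
    {"dx":-3,"dy":0,"dz":0,"spin":0},
    {"dx":-4.5,"dy":0,"dz":0,"spin":0},
    {"dx":-4.5,"dy":0,"dz":0,"spin":0},
    {"dx":-4.5,"dy":0,"dz":0,"spin":0},
    {"dx":-4.5,"dy":0,"dz":0,"spin":0},
    {"dx":-3,"dy":0,"dz":0,"spin":0},
    {"dx":0,"dy":0,"dz":0,"spin":0},
    {"dx":0,"dy":0,"dz":0,"spin":0}
  ]
}}

```text
time: 17.8
ee_pos: [0.5229, -0.3357, 0.4613]
eef_rot: [0.661, 0.75, 0.0, -0.0]
ft_force: [0.4, -0.3, -1.3]
width: 0.0002
grip_force: 0.0
```

```bash
python3 st.py|head -1; python3 - <<'E'
from bench import imaging
import cv2
from h import *
p=np.load("press.npy");p[2]=.128
a=imaging.camera("top");c=imaging.camera("side")
U=cv2.resize(a["img"][90:220,130:420],None,fx=1.4,fy=1.4,interpolation=cv2.INTER_CUBIC)
V=cv2.resize(c["img"][150:330,210:390],None,fx=2.2,fy=2.2,interpolation=cv2.INTER_CUBIC)
C=np.zeros((400,800,3),np.uint8);C[:V.shape[0],404:404+V.shape[1]]=V;C[:U.shape[0],:400]=U[:,:400]
cv2.imwrite("pics/fin.png",C[:,:,::-1])
g=cv2.GaussianBlur(cv2.cvtColor(c["img"],cv2.COLOR_RGB2GRAY),(0,0),1.5);g2=cv2.GaussianBlur(cv2.cvtColor(a["img"],cv2.COLOR_RGB2GRAY),(0,0),1.5)
for s in np.arange(3.75,4.3,.05):
    B=pose(p,[[-.075,-.13+.095*np.sin(s+k*np.pi/2),.12+.095*np.cos(s+k*np.pi/2)] for k in range(4)])
    f=lambda g,q:[int(g[int(round(v)),int(round(u))]) for u,v in q]
    print(s.round(2),f(g,proj(c,B)),f(g2,proj(a,B)))
E
```

```text
t 17.8 press xy mm [ -75.6 -332.3] z 0.4613 psi 0.1261 F press [ 0.3 -0.3] -1.3 w 0.0002
3.75 [53, 25, 69, 82] [87, 89, 84, 72]
3.8 [52, 25, 59, 82] [80, 69, 87, 60]
3.85 [31, 22, 43, 71] [79, 55, 89, 51]
3.9 [29, 14, 21, 37] [80, 49, 64, 45]
3.95 [17, 19, 21, 30] [72, 47, 45, 44]
4.0 [16, 27, 22, 49] [59, 46, 45, 51]
4.05 [15, 26, 22, 45] [59, 45, 43, 58]
4.1 [22, 21, 20, 38] [98, 46, 46, 72]
4.15 [40, 30, 17, 52] [142, 62, 53, 77]
4.2 [85, 65, 20, 51] [151, 79, 66, 81]
4.25 [102, 84, 17, 49] [154, 112, 69, 83]
```

View pics/fin.png

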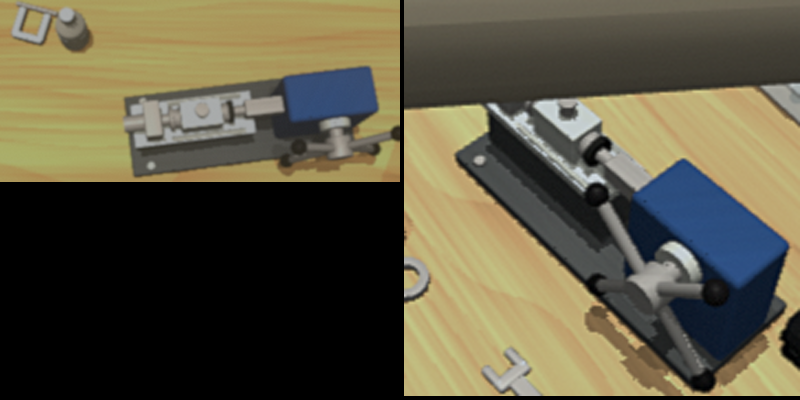

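The picture shows the block (about (203,110) in the left crop) held between the pad and the plunger, stub up. The handle reads about 4.0 rad, the other things have not moved, and the arm is clear. I'm handing the job in.

```bash
python3 -c "
from bench import job
print(job.close_job())"
```

```text
the job is handed in; nothing more can be done
None
```

The block lies in the channel, stub up, clamped against the end stop: the handle stands at about 4.02 rad, some 20° past the 3.65–3.7 rad where the spring took up; job handed in at about 18 s with the arm clear and nothing else seen to have moved.

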